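# Unlock the balm mould and park its locking pin

### The arm

A 7-joint arm with a two-finger parallel gripper is mounted at the origin on a cart in front of the work surface, level with it; the furniture and walls round the work are solid. World frame = base frame: x ahead of the robot, y to its left, z up, the work surface at z = 0. Lengths are in m, angles in rad, forces in N, time in s.
With the tool pointing down it reaches from about 0.425 to 0.925 m from the base axis. Payload 6.8 kg.
Tool frame: the origin (TCP) lies midway between the tips of the shut fingers; the grasp point (between the pads) lies 19 mm behind it (bot.grasp_offset is the distance from the TCP to the grasp point, in m); z points along the fingers, x is the direction in which the jaws open and shut, and the axes are right-handed (so a half turn about z gives the same grasp; the last joint's range is limited). The gripper opens to 85 mm and grips with 20 to 120 N. Pads are 22 mm wide; open, the fingers measure 114 mm over their backs; the gripper's body (76 mm by 85 mm) begins 54 mm behind the grasp point. The pads swing forward as they close: fully open they stand 13 mm farther back than shut.
Start: joints at [1.01, 0.477, 0.022, 1.555, -0.011, 1.109, -0.083], TCP at [0.295, -0.607, 0.231] pointing down, gripper open.
Joint ranges: [-2.96, 2.96], [-0.34, 2.1], [-1.41, 1.46], [0.24, 2.44], [-1.37, 4.51], [0.17, 1.92], [-2.96, 2.96]. Speed limits (rad/s): [2.39, 2.39, 3.14, 3.14, 3.14, 3.14, 3.14].

### API

Orientations are given as a unit quaternion [w, x, y, z].
In Python, from station import bot, imaging gives the robot as it stands. The module is installed in compiled form; this text tells all that it offers.
- The arm moves only by the tool apply_moves, never from a script. Its argument "increments" is a list of rows, each a list of 7 numbers: the shift along the tool's x, y, z in mm, then the turn, a rotation vector about the tool's x, y, z in degrees, then the closure, from -1 (fully open) to 1 (shut). In form: [[dx, dy, dz, rx, ry, rz, grip], ...]. A call has exactly 8 rows; each row shifts and turns the pose as measured when the row begins, along the tool's axes as they then stand; what a row does not reach is not made up. A row lasts 1/8 s, in which the tool goes at most 62.5 mm and 10.7 degrees, less where a joint would pass 70% of its speed; a pose out of reach is approached as far as the arm can. A call with a gripper value outside its range is refused whole. The fingers move at their own pace and stop on an object; "grip_force" is the grip in N (left out, the last holds). Time passes only in rows, so rows that do not move let the fingers close, or fill a call up. It gives the time, the measured TCP pose, the force and the opening at its end, in the units of the state.
- bot.get_obs(): the state, without advancing time (a new reading comes with each control period).
- imaging.read_camera(name): name is "scene" or "top" or "wrist"; returns the picture (384x512x3 uint8, red, green, blue); there is no depth.
- imaging.get_calibration(name): a dict with "K" (3x3 intrinsics, pixels), "extrinsics" (4x4, takes a point from camera to world coordinates). Camera axes: x right, y down, z forward; pixel columns grow to the right and rows downward; lengths in m; the calibration is good to about 2 mm. A picture is of the moment at which its call begins: read the wrist's pose just before it. get_calibration takes no time and is no camera call; for the wrist camera it gives the pose at the moment of the call.
- bot.hand_in(): hands the job in, once; it reports no verdict.
The state is a dict: "t": time; "q": joint angles; "joint_vel": joint speeds; "joint_torque": joint torques, N m; "eef_pos": TCP position; "tool_rot": TCP orientation; "contact_force": force on the tool from outside, world axes, zero at the start; "torque": the same for the moment, N m; "gripper_width": opening from 0.0 (shut) to 1.0 (fully open).
Only numpy, scipy, OpenCV 4.12 (cv2) and the standard library are available. Lean on these libraries where they do the work, as an engineer would, in place of code of your own. Each camera call takes 0.05 s, during which the arm holds its last target.

### The job

Draw the red-knobbed locking pin up out of its bore at the end of the balm mould and park it in the notch of the steel fork on the mould's front, so that it hangs upright by its collar well inside the notch. Leave the black-knobbed hinge pin seated in its own bore, and let go of everything.

Things in the scene. Friction and masses are not known exactly. Their poses are not given: they have to be found in the camera images.
- lock_pin: Loose pin, 0.12 kg, upright in the bore at either end of the mould. Red round knob, 24 mm across, from z = 6 to 48 mm, to grip from above; steel collar, 44 mm across, z = 0 to 6 mm; steel shank, 12 mm across, down to z = -60 mm. Origin on its axis at the collar's underside, z up. At the start the collar rests on the bore's mouth; the pin comes straight up freely.
- hinge_pin: Same shape, size and origin as the locking pin but with a black knob, in the like bore at the other end of the mould, 190 mm away. It must stay seated.
- mould: Split mould, fixed to the table: aluminium block 76 mm high (rims 80 mm), 150 mm along y, on a 125 x 250 mm plywood foot. Origin on the table under its middle, x away from the fork, z up. Vertical 16 mm bores at y = +95 and -95 mm, mouths 80 mm above the table. The fork stands out to -x, towards the robot. Loose low jars and lids (up to 35 mm high) stand round it.
- notch (a point): Where the parked pin's axis should stand: on the notch's centre line, on the fork's top face, 80 mm above the table. x runs level into the notch, from mouth to mould; z up. The notch is 24 mm wide, open above and below; closed end 26 mm to +x; straight sides to 30 mm at -x, then the mouth splays, ending 55 mm away. Fork 8 mm thick, 76 mm wide, 65 mm free below its top face.
Not all that is in view belongs to the job. Of the things shaped like the lock_pin, the red one is meant.

How it is judged:
On the way:
1. the locking pin is lifted clear of its bore (height (world z) of lock_pin above 0.135 m), for 0.1 s.
At the end, for the whole second after the job is handed in: The red pin hangs by its collar in the notch, axis within 27 mm outwards, 25 mm inwards and 9 mm sideways of the notch point, collar underside within 5 mm of the fork top, upright within 10 degrees, at rest, released; the black pin is within 12 mm of its start (x of lock_pin in the frame of notch between -0.027 and 0.025 m and y of lock_pin in the frame of notch between -0.009 and 0.009 m and z of lock_pin in the frame of notch between -0.005 and 0.005 m and angle between lock_pin's own z axis and vertical below 0.17 rad and linear speed of lock_pin below 0.02 m/s and distance of hinge_pin from where it was at the start of the episode below 0.012 m); the robot touches nothing.
It fails at once if the hinge pin is drawn or shoved out of its seat by more than 20 mm (distance of hinge_pin from where it was at the start of the episode above 0.02 m).
It also fails if it takes over 38 s, if anything falls off the work surface, if the arm or the gripper's body presses on something with over 40 N, if the wrist force passes 120 N, or if a joint passes its speed limit or range.

## Working session

There is one attempt and no reset: what is moved stays moved. The work goes in short steps, Python scripts to look and compute and a tool call to move; the robot and the scene stay as the last step left them, time stands still between calls to the robot, and variables do not carry over. Pictures are saved under pics/ and viewed, and the job is handed in when it is done.

Besides the shell and the picture viewer there is one more tool, called after "Call:" as a command line: name --pt "numbers of a row" for each row, then --argument value for the rest. apply_moves: Moves the arm, as the interface text tells. Its arguments: {"type":"object","properties":{"increments":{"type":"array","items":{"type":"array","items":{"type":"number"}}},"grip_force":{"type":"number"}},"required":["increments"]}

```bash
mkdir -p pics
python3 - <<'E'
from station import bot, imaging
import cv2
o=bot.get_obs()
for k in o: print(k,o[k])
print(bot.grasp_offset)
for n in ["scene","top","wrist"]:
    c=imaging.get_calibration(n);print(n,c["K"].round(1).tolist(),c["extrinsics"].round(4).tolist())
    im=imaging.read_camera(n); cv2.imwrite(f"pics/{n}0.png",im[:,:,::-1])
E
```

```text
t 0.0
q [ 1.00989575  0.47779963  0.02231199  1.55645243 -0.01148999  1.10928835
 -0.08309941]
joint_vel [-0.00152925 -0.00128791  0.00031584 -0.0003752   0.00062661 -0.00062463
  0.00069992]
joint_torque [-2.50874400e-04 -5.96454406e+01  1.60706129e+00 -2.81199682e+01
  1.22648259e-02  9.54081741e-03  5.86936110e-06]
eef_pos [ 0.29504419 -0.6064466   0.23032508]
tool_rot [-4.25548086e-04  8.47800249e-01 -5.30314915e-01 -8.04322980e-04]
contact_force [-0.19677054 -0.35861142  0.4026281 ]
torque [-0.04573312  0.00061294  0.02937477]
gripper_width 0.999196850612419
0.0187
scene [[356.0, 0.0, 252.9], [0.0, 356.0, 188.7], [0.0, 0.0, 1.0]] [[-0.5503, -0.4431, 0.7077, -0.0193], [-0.8347, 0.3135, -0.4527, 0.4068], [-0.0212, -0.8399, -0.5424, 0.5525], [0.0, 0.0, 0.0, 1.0]]
top [[446.0, 0.0, 254.5], [0.0, 446.0, 188.2], [0.0, 0.0, 1.0]] [[-0.0549, -0.9785, 0.1989, 0.3861], [-0.9985, 0.0542, -0.0087, 0.0499], [-0.0022, -0.199, -0.98, 0.8999], [0.0, 0.0, 0.0, 1.0]]
wrist [[318.7, 0.0, 253.2], [0.0, 318.7, 194.5], [0.0, 0.0, 1.0]] [[0.4377, -0.8586, -0.267, 0.3624], [-0.8991, -0.4184, -0.1283, -0.5736], [-0.0016, 0.2962, -0.9551, 0.3729], [0.0, 0.0, 0.0, 1.0]]
```

```bash
sleep 2; ls pics
```

```text
scene0.png
top0.png
wrist0.png
```

View pics/scene0.png

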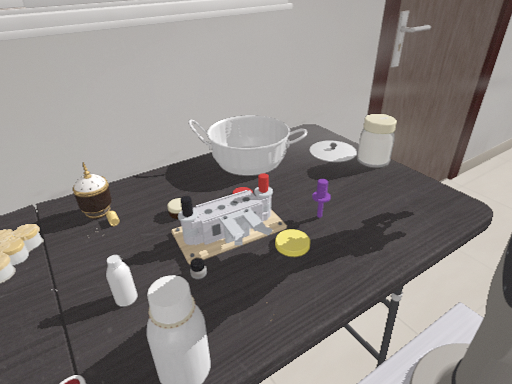

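View pics/top0.png

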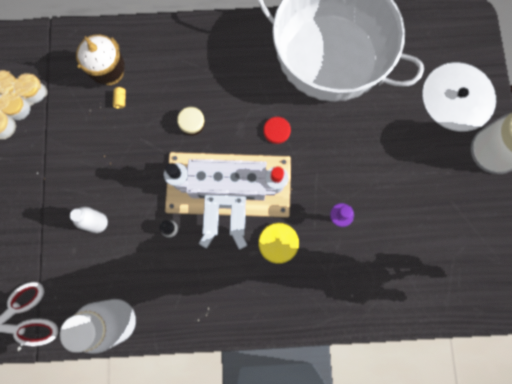

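The top view shows three pin-like things: red knob (277,174), black knob (172,171) and a loose purple one (342,215). There is also a flat red lid at (277,130). The red knob on the mould's right end fits the description. I'll confirm it in an enlarged crop.

Run:
```python
import cv2
im=cv2.imread("pics/top0.png")[140:260,150:310]
cv2.imwrite("pics/topc.png",cv2.resize(im,None,fx=5,fy=5,interpolation=cv2.INTER_CUBIC))
im=cv2.imread("pics/scene0.png")[165:265,165:305]
cv2.imwrite("pics/scenec.png",cv2.resize(im,None,fx=5,fy=5,interpolation=cv2.INTER_CUBIC))
```

```text
(no output)
```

View pics/topc.png

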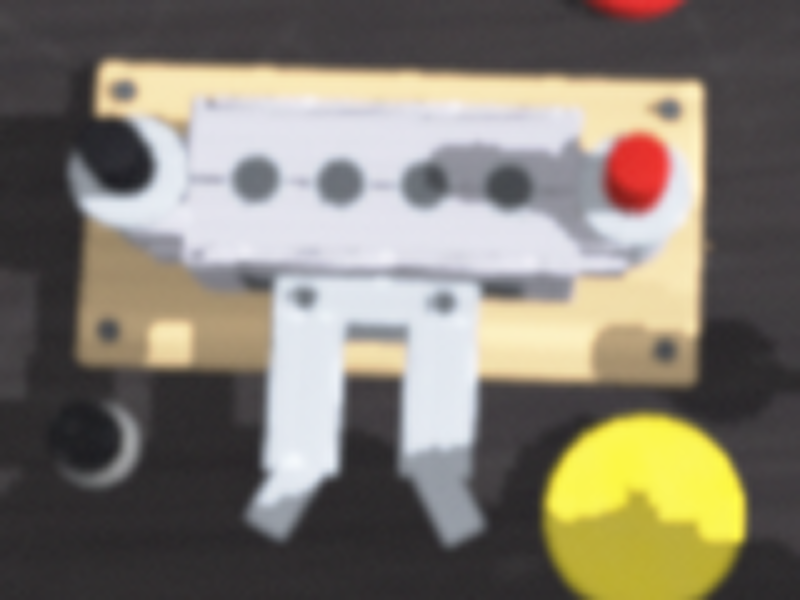

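View pics/scenec.png

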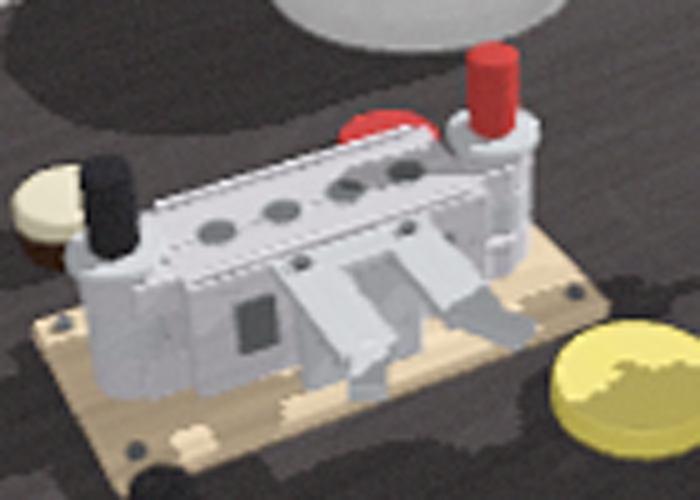

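The red pin is at the right end, with its collar in crop at (636,195) and its knob top at (638,163). The black hinge pin is at the left end. The notch edges run from (345,330) to (338,472) and from (410,330) to (400,472), so its point is near (374,392). Next I'll turn these into positions.

```bash
cat > h.py <<'E'
import numpy as np
from station import bot, imaging
from scipy.spatial.transform import Rotation as R
def px2w(n,u,v,z,c=None):
    c=c or imaging.get_calibration(n)
    K,T=np.array(c["K"]),np.array(c["extrinsics"])
    d=T[:3,:3]@np.linalg.inv(K)@[u,v,1]; o=T[:3,3]
    return o+d*(z-o[2])/d[2]
def w2px(n,p,c=None):
    c=c or imaging.get_calibration(n)
    K,T=np.array(c["K"]),np.array(c["extrinsics"])
    q=K@(T[:3,:3].T@(np.array(p)-T[:3,3])); return q[:2]/q[2]
def rot(o): 
    w,x,y,z=o["tool_rot"]; return R.from_quat([x,y,z,w])
def state():
    o=bot.get_obs(); M=rot(o).as_matrix()
    print("t",round(o["t"],2),"tcp",np.round(o["eef_pos"]*np.array(1000),1),"F",np.round(o["contact_force"],1),"w",round(o["gripper_width"],3))
    print("toolx",M[:,0].round(3),"z",M[:,2].round(3)); return o,M
E
python3 - <<'E'
from h import *
f=lambda u,v,z:px2w("top",150+(u+.5)/5-.5,140+(v+.5)/5-.5,z)
for n,u,v,z in [("redtop",638,163,.128),("redcollar",636,195,.086),("blktop",115,152,.128),("blkcollar",129,173,.086),
 ("nLend",345,325,.08),("nRend",410,325,.08),("nLm",338,472,.08),("nRm",400,472,.08),("notch",374,392,.08)]:
    print(n,(f(u,v,z)*1000).round(1))
g=lambda u,v,z:px2w("scene",165+(u+.5)/5-.5,165+(v+.5)/5-.5,z)
for n,u,v,z in [("redtop",493,54,.128),("redcollar",493,129,.086),("blktop",107,170,.128),("blkcollar",118,255,.086)]:
    print("s",n,(g(u,v,z)*1000).round(1))
state()
E
```

```text
redtop [569.5   1.2 128. ]
redcollar [5.673e+02 1.000e-01 8.600e+01]
blktop [583.9 187.  128. ]
blkcollar [586.3 189.4  86. ]
nLend [525.1 111.2  80. ]
nRend [523.8  87.   80. ]
nLm [470.5 115.9  80. ]
nRm [469.3  93.1  80. ]
notch [499.4 101.4  80. ]
s redtop [568.4   1.4 128. ]
s redcollar [568.8   1.4  86. ]
s blktop [584.3 189.8 128. ]
s blkcollar [580.7 191.9  86. ]
t 0.15 tcp [ 295.1 -606.6  230.5] F [-0.4 -0.6 -0.5] w 0.993
toolx [ 0.438 -0.899 -0.001] z [-0.001  0.001 -1.   ]
```

Both views agree on red at about (569,1.5) and black at about (584,189). They are 188 mm apart, against 190 expected. The notch comes out at (499.5,101.4), which is 77 mm in front of the mould's middle and on its axis. First I'll move to a hover over the red knob.

```bash
cat >> h.py <<'E'
def plan(tgt,ang,rows,nturn=None):
    # tgt mm, ang deg of tool x; prints rows in tool axes
    o,M=state(); p=np.array(o["eef_pos"])*1000; a0=np.degrees(np.arctan2(M[1,0],M[0,0]))
    d=(np.array(tgt)-p)/rows; nturn=nturn or rows; da=((ang-a0+180)%360-180)/nturn; print("turn",round(da*nturn,1))
    for i in range(rows):
        a=np.radians(a0+da*min(i,nturn)); x=np.array([np.cos(a),np.sin(a),0]); z=np.array([0,0,-1]); y=np.cross(z,x)
        print([round(float(d@v),1) for v in (x,y,z)], round(-da,1) if i<nturn else 0)
E
python3 -c "
from h import *
plan([569,1.5,200],-4.3,16,8)"
```

```text
t 0.15 tcp [ 295.1 -606.6  230.5] F [-0.4 -0.6 -0.5] w 0.993
toolx [ 0.438 -0.899 -0.001] z [-0.001  0.001 -1.   ]
turn 59.8
[-26.7, -32.0, 1.9] -7.5
[-22.3, -35.2, 1.9] -7.5
[-17.5, -37.8, 1.9] -7.5
[-12.5, -39.8, 1.9] -7.5
[-7.2, -41.1, 1.9] -7.5
[-1.8, -41.6, 1.9] -7.5
[3.6, -41.5, 1.9] -7.5
[9.0, -40.7, 1.9] -7.5
[14.2, -39.2, 1.9] 0
[14.2, -39.2, 1.9] 0
[14.2, -39.2, 1.9] 0
[14.2, -39.2, 1.9] 0
[14.2, -39.2, 1.9] 0
[14.2, -39.2, 1.9] 0
[14.2, -39.2, 1.9] 0
[14.2, -39.2, 1.9] 0
```

Call:
apply_moves --pt "-27 -32 2 0 0 -7.5 -1" --pt "-22 -35 2 0 0 -7.5 -1" --pt "-17.5 -38 2 0 0 -7.5 -1" --pt "-12.5 -40 2 0 0 -7.5 -1" --pt "-7 -41 2 0 0 -7.5 -1" --pt "-2 -41.5 2 0 0 -7.5 -1" --pt "3.5 -41.5 2 0 0 -7.5 -1" --pt "9 -41 2 0 0 -7.5 -1" --grip_force 50

```text
t: 1.15
eef_pos: [0.4279, -0.2937, 0.2118]
tool_rot: [-0.001, 1.0, -0.022, -0.002]
contact_force: [0.0, -0.4, -0.5]
gripper_width: 0.998
```

```bash
python3 -c "
from h import *
plan([569,1.5,200],-4.3,8)"
```

```text
t 1.15 tcp [ 427.9 -293.7  211.8] F [ 0.  -0.4 -0.5] w 0.998
toolx [ 0.999 -0.044 -0.004] z [-0.004  0.001 -1.   ]
turn -1.8
[16.0, -37.6, 1.5] 0.2
[15.9, -37.7, 1.5] 0.2
[15.7, -37.8, 1.5] 0.2
[15.6, -37.8, 1.5] 0.2
[15.4, -37.9, 1.5] 0.2
[15.3, -37.9, 1.5] 0.2
[15.1, -38.0, 1.5] 0.2
[15.0, -38.1, 1.5] 0.2
```

Call:
apply_moves --pt "16 -38 1.5 0 0 0.2 -1" --pt "16 -38 1.5 0 0 0.2 -1" --pt "16 -38 1.5 0 0 0.2 -1" --pt "16 -38 1.5 0 0 0.2 -1" --pt "15.5 -38 1.5 0 0 0.2 -1" --pt "15.5 -38 1.5 0 0 0.2 -1" --pt "15 -38 1.5 0 0 0.2 -1" --pt "15 -38 1.5 0 0 0.2 -1"

```text
t: 2.15
eef_pos: [0.5717, 0.0123, 0.198]
tool_rot: [-0.0, 0.999, -0.036, -0.003]
contact_force: [0.2, -0.0, 0.8]
gripper_width: 1.001
```

```bash
python3 -c "
from h import *
import cv2
plan([569,1.5,200],-4.3,2)
c=imaging.get_calibration('wrist')
im=imaging.read_camera('wrist')
cv2.imwrite('pics/w1.png',im[:,:,::-1])
for p in [(.569,.0015,.128),(.569,.0015,.086),(.4995,.1014,.08)]: print(w2px('wrist',p,c).round(1))
np.save('c1.npy',c,allow_pickle=True)
"
```

```text
t 2.15 tcp [571.7  12.3 198. ] F [ 0.2 -0.   0.8] w 1.001
toolx [ 0.997 -0.073 -0.006] z [-0.006  0.001 -1.   ]
turn -0.1
[-0.9, 5.5, -1.0] 0.1
[-0.9, 5.5, -1.0] 0.1
[252.2 222. ]
[252.7 203.1]
[153.9  84.8]
```

View pics/w1.png

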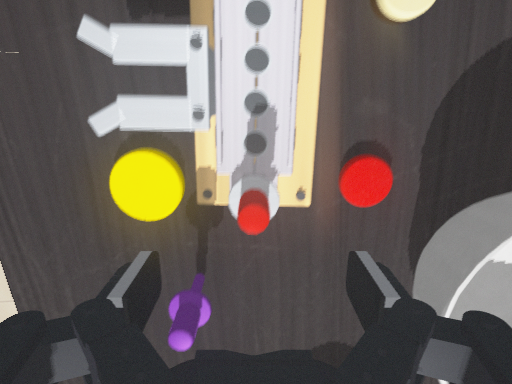

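```bash
python3 -c "
import cv2
im=cv2.imread('pics/w1.png')[0:150,70:230]
cv2.imwrite('pics/w1c.png',cv2.resize(im,None,fx=5,fy=4*1.0,interpolation=cv2.INTER_CUBIC))
im=cv2.imread('pics/w1.png')[160:250,200:310]
cv2.imwrite('pics/w1d.png',cv2.resize(im,None,fx=6,fy=6,interpolation=cv2.INTER_CUBIC))
"
```

```text
(no output)
```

View pics/w1c.png

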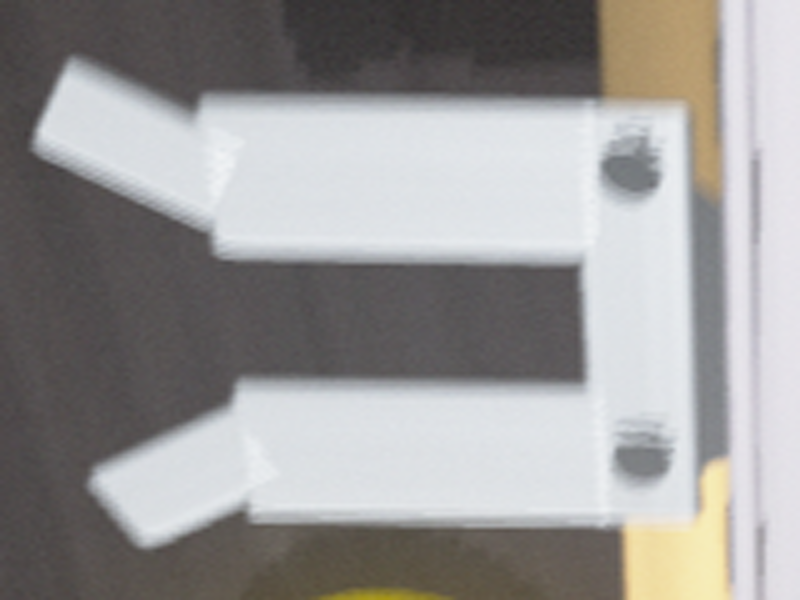

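View pics/w1d.png

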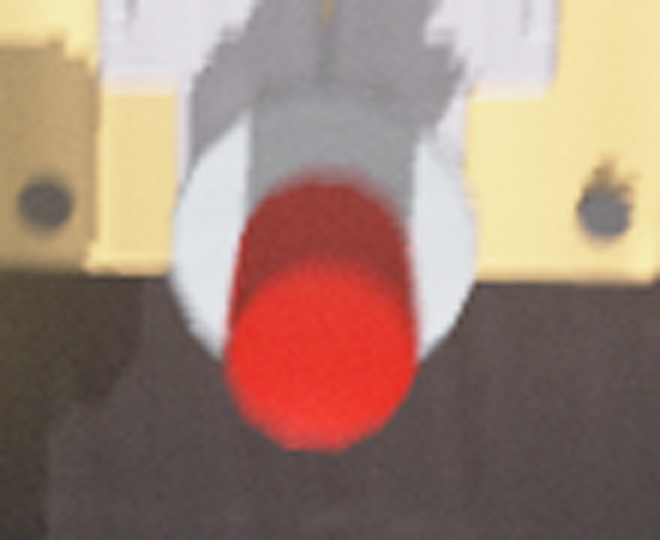

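```bash
python3 -c "
from h import *
c=np.load('c1.npy',allow_pickle=True).item()
print(px2w('wrist',253.2,219.2,.128,c)*1000)
for u,v in [(583,388),(240,382),(583,250),(215,243),(583,262),(215,258)]:
  print(u,v,(px2w('wrist',70+u/5-.4,v/4-.4,.08,c)*1000).round(1))
for u,v in [(600,524),(600,100),(250,520),(200,95)]:
  print('outer',u,v,(px2w('wrist',70+u/5-.4,v/4-.4,.08,c)*1000).round(1))
"
```

```text
[569.83708878   3.56502709 128.        ]
583 388 [523.3  90.9  80. ]
240 382 [469.9  95.9  80. ]
583 250 [526.7 115.7  80. ]
215 243 [471.1 121.1  80. ]
583 262 [526.4 113.6  80. ]
215 258 [470.5 118.5  80. ]
outer 600 524 [522.5  64.7  80. ]
outer 600 100 [532.6 141.   80. ]
outer 250 520 [466.2  69.5  80. ]
outer 200 95 [474.  146.1  80. ]
```

Call:
apply_moves --pt "-0.7 5 0 0 0 0 -1" --pt "-0.7 5 0 0 0 0 -1" --pt "0 0 10 0 0 0 -1" --pt "0 0 10 0 0 0 -1" --pt "0 0 10 0 0 0 -1" --pt "0 0 10 0 0 0 -1" --pt "0 0 8 0 0 0 -1" --pt "0 0 0 0 0 0 -1"

```text
t: 3.2
eef_pos: [0.5689, 0.006, 0.145]
tool_rot: [-0.002, 0.999, -0.035, -0.004]
contact_force: [0.4, 0.1, -0.5]
gripper_width: 0.999
```

```bash
python3 -c "
from h import *
import cv2
plan([569.5,2.5,96],-4.3,4)
c=imaging.get_calibration('wrist')
im=imaging.read_camera('wrist')
cv2.imwrite('pics/w2.png',im[:,:,::-1])
np.save('c2.npy',c,allow_pickle=True)
"
```

```text
t 3.2 tcp [568.9   6.  145. ] F [ 0.4  0.1 -0.5] w 0.999
toolx [ 0.998 -0.069 -0.008] z [-0.008  0.004 -1.   ]
turn -0.3
[0.2, 0.9, 12.3] 0.1
[0.2, 0.9, 12.3] 0.1
[0.2, 0.9, 12.3] 0.1
[0.2, 0.9, 12.3] 0.1
```

View pics/w2.png

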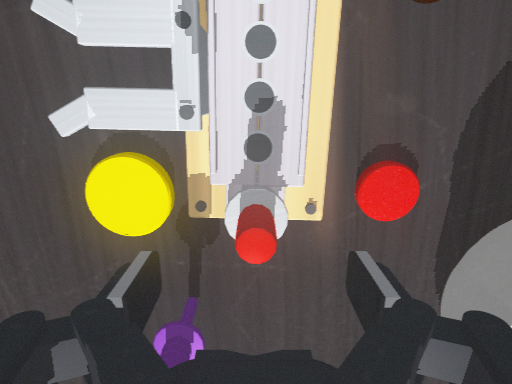

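```bash
python3 -c "
from h import *
c=np.load('c2.npy',allow_pickle=True).item()
p=px2w('wrist',256,243,.128,c)*1000; print(p)
print(px2w('wrist',256,216,.086,c)*1000)
o,M=state(); print(M.T@(p-1000*np.array(o['eef_pos'])))
"
```

```text
[569.52473157   4.09434182 128.        ]
[569.50943117   3.91484237  86.        ]
t 3.25 tcp [569.2   6.  145.5] F [0.1 0.8 0.3] w 1.0
toolx [ 0.998 -0.069 -0.007] z [-0.007  0.004 -1.   ]
[ 0.54598891  1.92319587 17.45213668]
```

Call:
apply_moves --pt "0.5 2 10 0 0 0 -1" --pt "0 0 12 0 0 0 -1" --pt "0 0 12 0 0 0 -1" --pt "0 0 8 0 0 0 -1" --pt "0 0 4 0 0 0 -1" --pt "0 0 0 0 0 0 -1" --pt "0 0 0 0 0 0 -1" --pt "0 0 0 0 0 0 -1"

```text
t: 4.25
eef_pos: [0.57, 0.0043, 0.0969]
tool_rot: [-0.002, 0.999, -0.035, -0.003]
contact_force: [0.1, -0.1, 0.2]
gripper_width: 1.0
```

Call:
apply_moves --pt "0 0 0 0 0 0 1" --pt "0 0 0 0 0 0 1" --pt "0 0 0 0 0 0 1" --pt "0 0 0 0 0 0 1" --pt "0 0 0 0 0 0 1" --pt "0 0 0 0 0 0 1" --pt "0 0 0 0 0 0 1" --pt "0 0 0 0 0 0 1" --grip_force 50

```text
t: 5.25
eef_pos: [0.5704, 0.0043, 0.0977]
tool_rot: [-0.002, 0.999, -0.035, -0.002]
contact_force: [-0.0, 0.1, 1.4]
gripper_width: 0.268
```

The opening is about 23 mm, so the knob is held. Now the lift.

Call:
apply_moves --pt "0 0 -6 0 0 0 1" --pt "0 0 -10 0 0 0 1" --pt "0 0 -12 0 0 0 1" --pt "0 0 -14 0 0 0 1" --pt "0 0 -14 0 0 0 1" --pt "0 0 -14 0 0 0 1" --pt "0 0 -8 0 0 0 1" --pt "0 0 0 0 0 0 1"

```text
t: 6.25
eef_pos: [0.5713, 0.0041, 0.1824]
tool_rot: [-0.002, 0.999, -0.035, -0.001]
contact_force: [0.3, 0.3, 0.1]
gripper_width: 0.264
```

```bash
python3 -c "
from h import *
import cv2
plan([499.5,105.4,176],-4.3,8)
c=imaging.get_calibration('wrist')
im=imaging.read_camera('wrist')
cv2.imwrite('pics/w3.png',im[:,:,::-1])
np.save('c3.npy',c,allow_pickle=True)
"
```

```text
t 6.25 tcp [571.3   4.1 182.4] F [0.3 0.3 0.1] w 0.264
toolx [ 0.998 -0.069 -0.003] z [-0.002  0.004 -1.   ]
turn -0.3
[-9.8, -12.0, 0.8] 0.0
[-9.8, -12.0, 0.8] 0.0
[-9.8, -12.0, 0.8] 0.0
[-9.9, -12.0, 0.8] 0.0
[-9.9, -12.0, 0.8] 0.0
[-9.9, -12.0, 0.8] 0.0
[-9.9, -12.0, 0.8] 0.0
[-9.9, -12.0, 0.8] 0.0
```

View pics/w3.png

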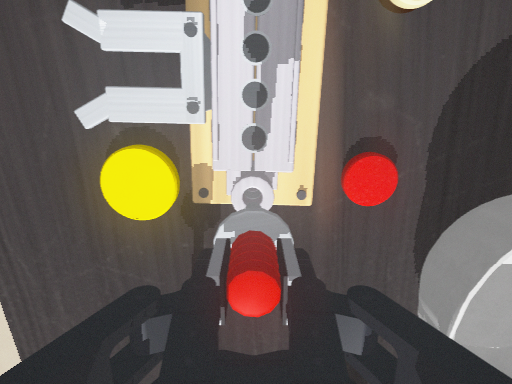

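The pin is out of its bore: the empty bore shows at (253,196) and the knob is held between the pads at (254,288). Moving over the notch.

Call:
apply_moves --pt "-10 -12 0 0 0 0 1" --pt "-10 -12 0 0 0 0 1" --pt "-10 -12 0 0 0 0 1" --pt "-10 -12 0 0 0 0 1" --pt "-10 -12 0 0 0 0 1" --pt "-10 -12 0 0 0 0 1" --pt "-8 -10 0 0 0 0 1" --pt "-2 -4 0 0 0 0 1"

```text
t: 7.3
eef_pos: [0.5005, 0.1024, 0.1812]
tool_rot: [-0.002, 0.999, -0.033, -0.003]
contact_force: [0.4, 0.2, -0.9]
gripper_width: 0.264
```

Call:
apply_moves --pt "0 0 0 0 0 0 1" --pt "0 0 0 0 0 0 1" --pt "0 0 0 0 0 0 1" --pt "0 0 0 0 0 0 1" --pt "0 0 0 0 0 0 1" --pt "0 0 0 0 0 0 1" --pt "0 0 0 0 0 0 1" --pt "0 0 0 0 0 0 1"

```text
t: 8.3
eef_pos: [0.5015, 0.1009, 0.181]
tool_rot: [-0.002, 0.999, -0.035, -0.003]
contact_force: [0.7, -0.7, -0.4]
gripper_width: 0.266
```

```bash
python3 -c "
from h import *
import cv2
plan([499.5,105.4,176],-4.3,1)
c=imaging.get_calibration('wrist')
o=bot.get_obs()
im=imaging.read_camera('wrist')
cv2.imwrite('pics/w4.png',im[:,:,::-1])
np.save('c4.npy',c,allow_pickle=True)
im=imaging.read_camera('top')[150:260,150:310]
cv2.imwrite('pics/t4.png',cv2.resize(im[:,:,::-1],None,fx=5,fy=5,interpolation=cv2.INTER_CUBIC))
im=imaging.read_camera('scene')[150:265,165:305]
cv2.imwrite('pics/s4.png',cv2.resize(im[:,:,::-1],None,fx=5,fy=5,interpolation=cv2.INTER_CUBIC))
"
```

```text
t 8.3 tcp [501.5 100.9 181. ] F [ 0.7 -0.7 -0.4] w 0.266
toolx [ 0.998 -0.069 -0.006] z [-0.006  0.003 -1.   ]
turn -0.3
[-2.3, -4.4, 5.0] 0.3
```

View pics/w4.png

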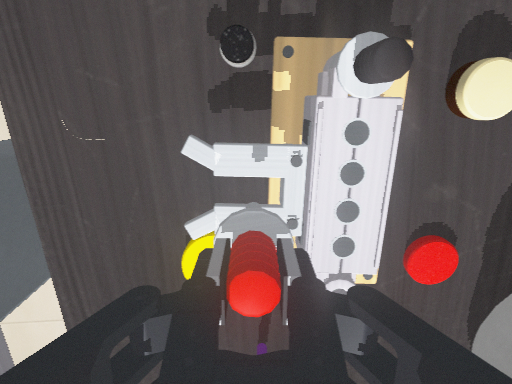

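View pics/t4.png

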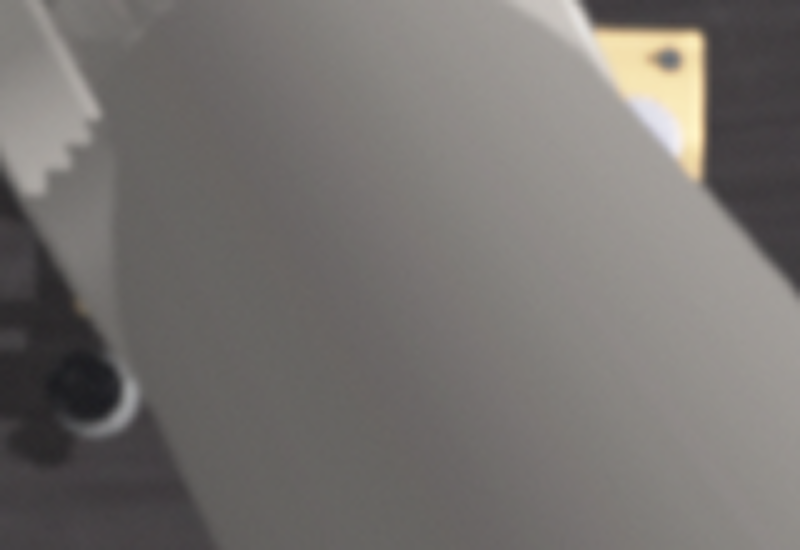

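View pics/s4.png

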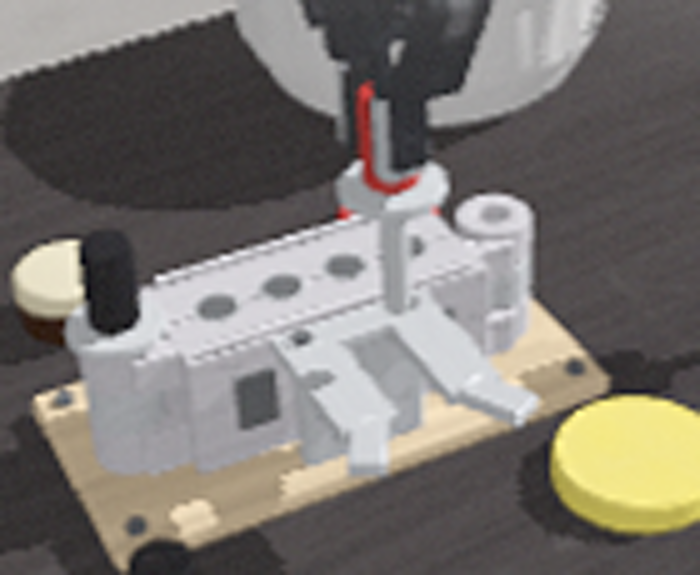

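```bash
python3 -c "
import cv2
im=cv2.imread('pics/w4.png')[120:250,170:320]
cv2.imwrite('pics/w4c.png',cv2.resize(im,None,fx=5,fy=4.6,interpolation=cv2.INTER_CUBIC))
"
```

```text
(no output)
```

View pics/w4c.png

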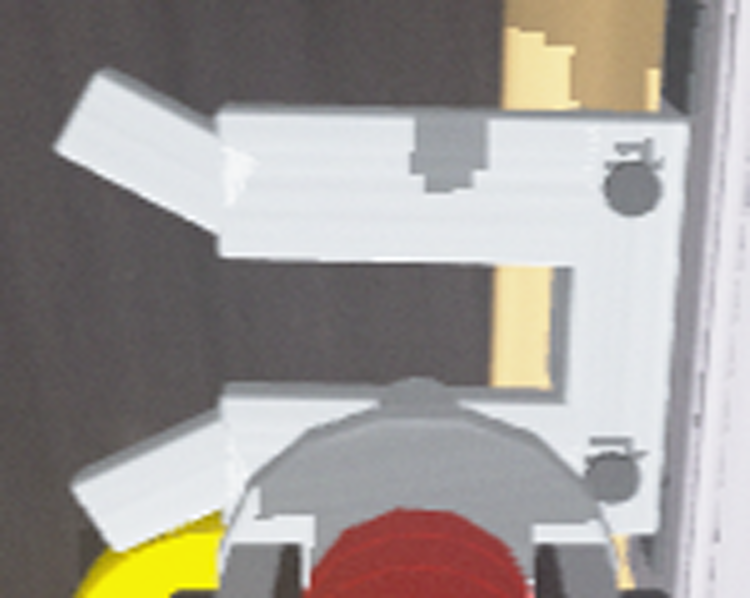

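```bash
python3 -c "
from h import *
c=np.load('c4.npy',allow_pickle=True).item()
P=lambda u,v,z:px2w('wrist',170+u/5-.4,120+v/4.6-.4,z,c)*1000
for u,v in [(575,265),(220,258),(570,403),(225,396)]: print((P(u,v,.08)).round(1))
E=[P(*q,.08) for q in [(575,265),(570,403),(220,258),(225,396)]]
e=(E[0]+E[1])/2;m=(E[2]+E[3])/2;d=(e-m);d/=np.linalg.norm(d);n=e-26*d;print('notch',n.round(1),'dir',d.round(3))
# pin: knob top at z = tcp + (128-97.5)
o,M=state(); z=181+30.5
p=px2w('wrist',253.5,288,z/1000,c)*1000; print('knob',p)
print('collar', px2w('wrist',253.5,211,(z-42)/1000,c)*1000)
print('delta tool',M.T@(n-p))
"
```

```text
[525.7 113.9  80. ]
[470.1 118.8  80. ]
[523.9  88.9  80. ]
[468.3  94.   80. ]
notch [498.9 103.7  80. ] dir [ 0.996 -0.089  0.   ]
t 8.45 tcp [501.5 100.9 181. ] F [-0.   0.3 -1. ] w 0.266
toolx [ 0.998 -0.069 -0.006] z [-0.006  0.004 -1.   ]
knob [501.17708208 101.94734749 211.5       ]
collar [502.15692413 119.76797069 169.5       ]
delta tool [ -1.51005112  -1.21781755 131.51662459]
```

The notch re-measures at (498.9,103.7) and the pin is at (501.2,102). I'll shift by tool (-2,-2) and lower.

Call:
apply_moves --pt "-1 -1 0 0 0 0 1" --pt "-1 -1 0 0 0 0 1" --pt "-0.3 -0.3 8 0 0 0 1" --pt "0 0 8 0 0 0 1" --pt "0 0 8 0 0 0 1" --pt "0 0 8 0 0 0 1" --pt "0 0 4 0 0 0 1" --pt "0 0 0 0 0 0 1"

```text
t: 9.45
eef_pos: [0.4984, 0.1036, 0.1417]
tool_rot: [-0.002, 0.999, -0.034, -0.004]
contact_force: [-0.1, -0.2, -1.6]
gripper_width: 0.264
```

```bash
python3 -c "
from h import *
import cv2
plan([499.2,103.2,99],-4.3,4)
im=imaging.read_camera('scene')[150:265,165:305]
cv2.imwrite('pics/s5.png',cv2.resize(im[:,:,::-1],None,fx=5,fy=5,interpolation=cv2.INTER_CUBIC))
"
```

```text
t 9.45 tcp [498.4 103.6 141.7] F [-0.1 -0.2 -1.6] w 0.264
toolx [ 0.998 -0.069 -0.008] z [-0.008  0.003 -1.   ]
turn -0.4
[0.2, 0.1, 10.7] 0.1
[0.2, 0.1, 10.7] 0.1
[0.2, 0.1, 10.7] 0.1
[0.2, 0.1, 10.7] 0.1
```

View pics/s5.png

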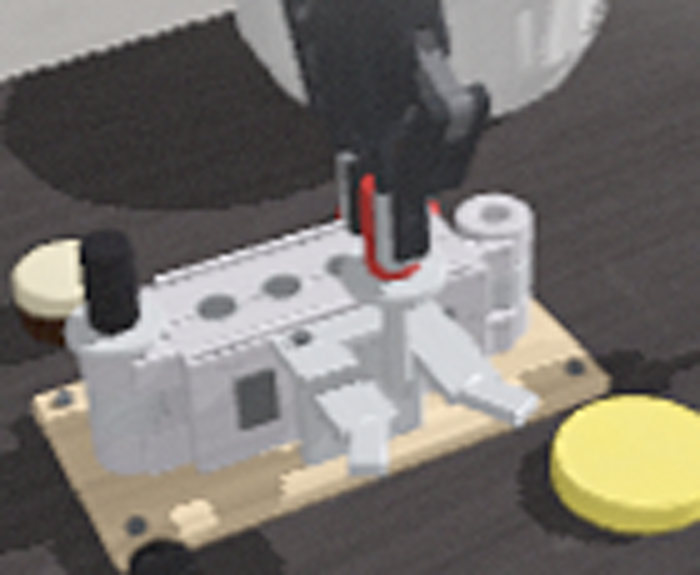

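The shank is inside the notch with no contact force, so I'll keep lowering (42 mm left).

Call:
apply_moves --pt "0 0 8 0 0 0 1" --pt "0 0 8 0 0 0 1" --pt "0 0 8 0 0 0 1" --pt "0 0 7 0 0 0 1" --pt "0 0 5 0 0 0 1" --pt "0 0 2 0 0 0 1" --pt "0 0 0 0 0 0 1" --pt "0 0 0 0 0 0 1"

```text
t: 10.5
eef_pos: [0.4986, 0.1039, 0.1016]
tool_rot: [-0.002, 0.999, -0.034, -0.003]
contact_force: [0.7, 0.2, -0.3]
gripper_width: 0.264
```

```bash
python3 -c "
from h import *
import cv2
state()
im=imaging.read_camera('scene')[150:265,165:305]
cv2.imwrite('pics/s6.png',cv2.resize(im[:,:,::-1],None,fx=5,fy=5,interpolation=cv2.INTER_CUBIC))
"
```

```text
t 10.5 tcp [498.6 103.9 101.6] F [ 0.7  0.2 -0.3] w 0.264
toolx [ 0.998 -0.069 -0.007] z [-0.007  0.004 -1.   ]
```

View pics/s6.png

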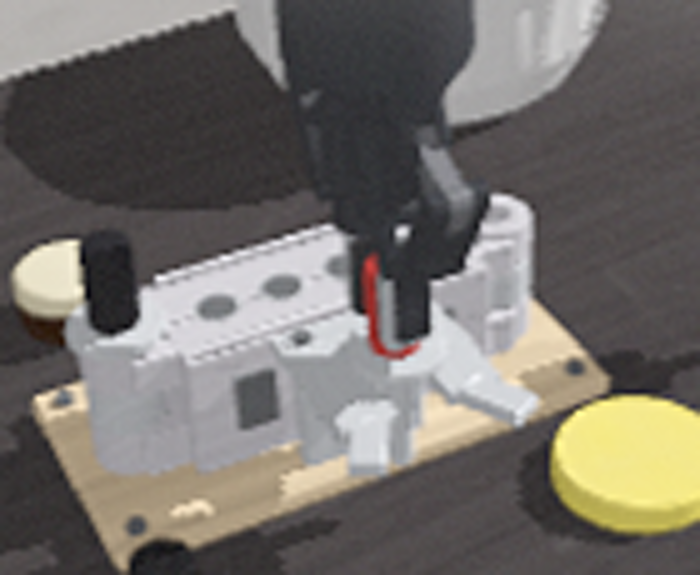

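Call:
apply_moves --pt "0 0 1.5 0 0 0 1" --pt "0 0 1.5 0 0 0 1" --pt "0 0 1 0 0 0 1" --pt "0 0 0 0 0 0 1" --pt "0 0 0 0 0 0 1" --pt "0 0 0 0 0 0 1" --pt "0 0 0 0 0 0 1" --pt "0 0 0 0 0 0 1"

```text
t: 11.55
eef_pos: [0.4989, 0.1039, 0.0977]
tool_rot: [-0.002, 0.999, -0.035, -0.003]
contact_force: [-0.4, -0.1, -1.4]
gripper_width: 0.264
```

TCP height is back at the seated value of 97.7 mm. Releasing.

Call:
apply_moves --pt "0 0 0 0 0 0 0.3" --pt "0 0 0 0 0 0 0.1" --pt "0 0 0 0 0 0 -0.2" --pt "0 0 0 0 0 0 -0.5" --pt "0 0 0 0 0 0 -0.8" --pt "0 0 0 0 0 0 -1" --pt "0 0 0 0 0 0 -1" --pt "0 0 0 0 0 0 -1"

```text
t: 12.55
eef_pos: [0.4993, 0.1041, 0.0981]
tool_rot: [-0.002, 0.999, -0.035, -0.002]
contact_force: [0.2, -0.4, 0.4]
gripper_width: 1.0
```

```bash
python3 -c "
from h import *
import cv2
state()
im=imaging.read_camera('scene')[150:265,165:305]
cv2.imwrite('pics/s7.png',cv2.resize(im[:,:,::-1],None,fx=5,fy=5,interpolation=cv2.INTER_CUBIC))
"
```

```text
t 12.55 tcp [499.3 104.1  98.1] F [ 0.2 -0.4  0.4] w 1.0
toolx [ 0.998 -0.069 -0.005] z [-0.005  0.004 -1.   ]
```

View pics/s7.png

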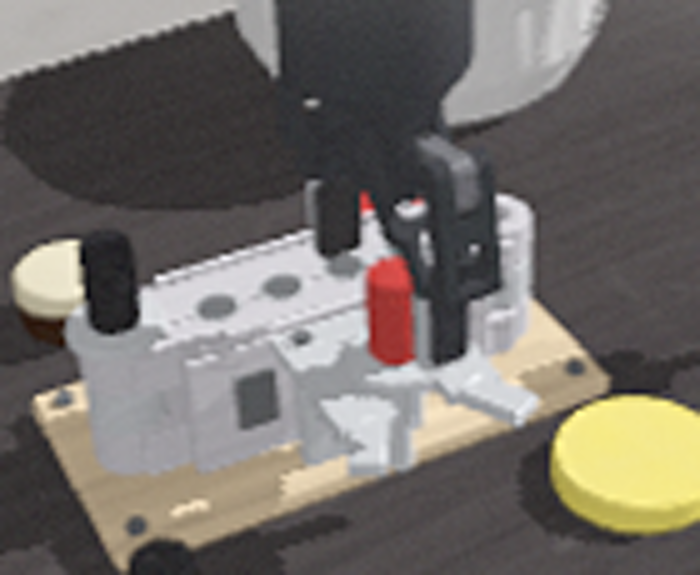

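The pin stands free and upright with the fingers open. I'll raise straight up, then back off sideways towards -y for a clear top view.

Call:
apply_moves --pt "0 0 -8 0 0 0 -1" --pt "0 0 -14 0 0 0 -1" --pt "0 0 -18 0 0 0 -1" --pt "0 0 -20 0 0 0 -1" --pt "0 0 -20 0 0 0 -1" --pt "0 0 -20 0 0 0 -1" --pt "0 0 -10 0 0 0 -1" --pt "0 20 0 0 0 0 -1"

```text
t: 13.6
eef_pos: [0.4993, 0.0857, 0.2181]
tool_rot: [-0.003, 0.999, -0.033, 0.0]
contact_force: [1.2, -0.4, -0.6]
gripper_width: 1.0
```

Call:
apply_moves --pt "0 40 0 0 0 0 -1" --pt "0 45 0 0 0 0 -1" --pt "0 45 0 0 0 0 -1" --pt "0 45 0 0 0 0 -1" --pt "0 45 0 0 0 0 -1" --pt "0 45 0 0 0 0 -1" --pt "0 20 0 0 0 0 -1" --pt "0 0 0 0 0 0 -1"

```text
t: 14.6
eef_pos: [0.4792, -0.208, 0.2189]
tool_rot: [-0.003, 0.999, -0.033, 0.001]
contact_force: [0.8, 1.1, 0.6]
gripper_width: 1.0
```

```bash
python3 -c "
from h import *
import cv2
state()
im=imaging.read_camera('top')[140:260,150:310]
cv2.imwrite('pics/t8.png',cv2.resize(im[:,:,::-1],None,fx=5,fy=5,interpolation=cv2.INTER_CUBIC))
im=imaging.read_camera('scene')[150:265,165:305]
cv2.imwrite('pics/s8.png',cv2.resize(im[:,:,::-1],None,fx=5,fy=5,interpolation=cv2.INTER_CUBIC))
"
```

```text
t 14.6 tcp [ 479.2 -208.   218.9] F [0.8 1.1 0.6] w 1.0
toolx [ 0.998 -0.065  0.002] z [ 0.003  0.006 -1.   ]
```

View pics/t8.png

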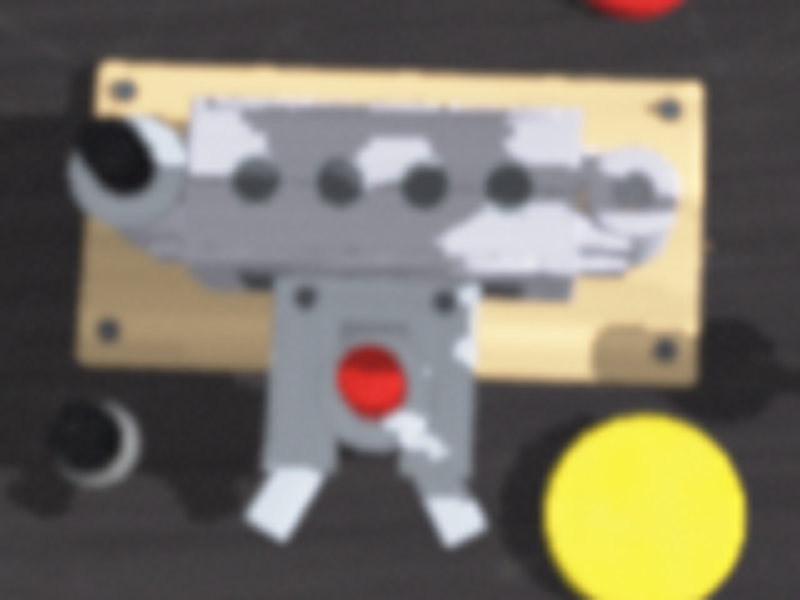

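View pics/s8.png

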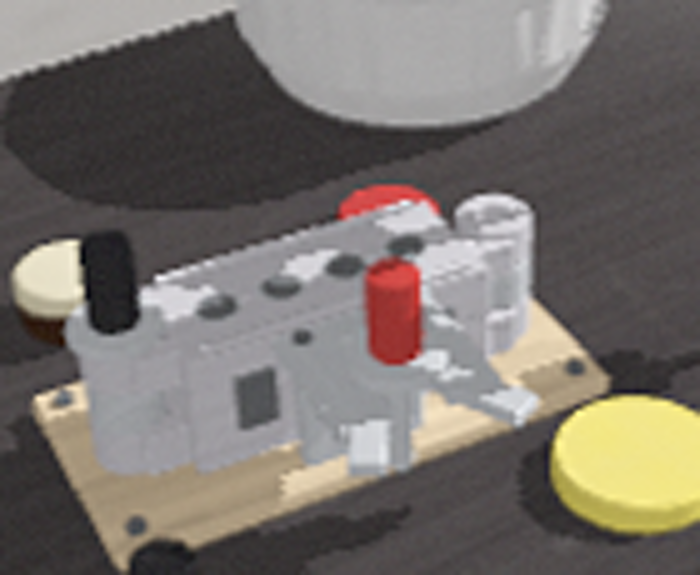

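In the top crop the collar is centred near (375,395), on the notch point measured at (374,392). The knob is upright in both views, and the black pin is at the same pixels as at the start. Handing in.

```bash
python3 -c "
from h import *
f=lambda u,v,z:px2w('top',150+(u+.5)/5-.5,140+(v+.5)/5-.5,z)*1000
print(f(371,381,.128),f(375,395,.086)); state(); print(bot.hand_in())"
```

```text
[496.6807265   99.30790361 128.        ] [497.43841213 100.74049049  86.        ]
t 14.7 tcp [ 479.8 -205.8  218.9] F [-0.4  0.9 -0.3] w 1.001
toolx [ 0.998 -0.062  0.002] z [ 0.003  0.007 -1.   ]
the job is handed in; nothing more can be done
None
```

I lifted the red locking pin out of its bore, lowered it into the fork's notch from above, let go, backed the arm away and handed the job in at about 14.7 s. The hand-in gives no verdict.

**Red pin position:** the last top-camera check puts it about 2–3 mm towards the mouth from the notch point and 1–2 mm to the side. It stands upright, with its collar resting on the fork.

**Lift height:** the TCP rose to 182 mm, which puts the pin's origin at about 165 mm, above the 135 mm needed.

**Black pin:** it appears at the same pixels as at the start in both the top and scene views. The gripper is open and clear of everything, and force readings stayed near zero (1.6 N at most).

**Disagreement between cameras:** the top and wrist cameras differed by 2–4 mm in y, roughly the stated calibration error. I therefore placed the pin by comparing pin and notch within the same wrist picture.

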